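# Swap the wrong specimen mount in the hardness-test carrier

## Task

One of the four specimen mounts on the aluminium carrier is the wrong kind: green instead of black. First take it out and stand it upright in the red reject tray, inside the rim; then fetch the black mount from the grey stock tray and stand it in the middle of the emptied bay, turned so that its flat lies square against the carrier's alignment bar, like its neighbours. Leave the other mounts and the things lying about where they are.

Things in the scene. Friction and masses are not known exactly. Their poses are not given: they have to be found in the camera images.
- carrier: fixed aluminium plate, 50 (x) x 234 (y) x 6 mm; origin under its centre. Mounts stand on its top (z = 6 mm). Along its back (+x) edge runs the dark steel alignment bar, 8 mm deep, 8 mm high (top at z = 14 mm), front face at x = +17 mm. Four outlined bays lie in a row along y at y = +84, +28, -28, -84 mm, with nothing between them (26 mm free between mounts).
- mounting_press: fixed blue mounting press, 420 mm tall, close behind the carrier; origin under its centre. Its front, knobs included, is at x = -156 mm, its left side at y = +167 mm, its hand wheel reaches y = -169 mm. Two white hardness testers stand to its left and right. Keep the gripper on the robot's side of them when crossing from tray to tray.
- bay1 (a point): bay 1 of the carrier (bay 1 at +y, bay 4 at -y): point on the plate's top below the axis of a mount that stands centred in the bay with its flat touching the bar (the bar's face is 11 mm farther in +x); axes as the carrier's.
- bay2 (a point): bay 2 of the carrier (bay 1 at +y, bay 4 at -y): point on the plate's top below the axis of a mount that stands centred in the bay with its flat touching the bar (the bar's face is 11 mm farther in +x); axes as the carrier's.
- bay3 (a point): bay 3 of the carrier (bay 1 at +y, bay 4 at -y): point on the plate's top below the axis of a mount that stands centred in the bay with its flat touching the bar (the bar's face is 11 mm farther in +x); axes as the carrier's.
- bay4 (a point): bay 4 of the carrier (bay 1 at +y, bay 4 at -y): point on the plate's top below the axis of a mount that stands centred in the bay with its flat touching the bar (the bar's face is 11 mm farther in +x); axes as the carrier's.
- wrong_c (a point): a D-shaped moulded specimen mount: a 30 mm dia x 28 mm tall upright cylinder with one vertical flat cut 11 mm from its axis (flat 20 mm long), the wrong one: green, with a round brass spot and a white stroke along the flat on top; starts in any of the four bays with its flat at the bar. This point is its centre, 14 mm above its underside; its +x axis points out of the flat square to it, z up. Mass about 35 g.
- kit_1_c (a point): a D-shaped moulded specimen mount: a 30 mm dia x 28 mm tall upright cylinder with one vertical flat cut 11 mm from its axis (flat 20 mm long), black, with an oblong steel section and a white stroke along the flat on top; belongs to the kit and starts correctly in one of the bays, flat at the bar (gap under 1 mm). This point is its centre, 14 mm above its underside; its +x axis points out of the flat square to it, z up. Mass about 35 g.
- kit_2_c (a point): a D-shaped moulded specimen mount: a 30 mm dia x 28 mm tall upright cylinder with one vertical flat cut 11 mm from its axis (flat 20 mm long), black, with an oblong steel section and a white stroke along the flat on top; belongs to the kit and starts correctly in one of the bays, flat at the bar (gap under 1 mm). This point is its centre, 14 mm above its underside; its +x axis points out of the flat square to it, z up. Mass about 35 g.
- kit_3_c (a point): a D-shaped moulded specimen mount: a 30 mm dia x 28 mm tall upright cylinder with one vertical flat cut 11 mm from its axis (flat 20 mm long), black, with an oblong steel section and a white stroke along the flat on top; belongs to the kit and starts correctly in one of the bays, flat at the bar (gap under 1 mm). This point is its centre, 14 mm above its underside; its +x axis points out of the flat square to it, z up. Mass about 35 g.
- stock_tray: fixed grey stock tray, 98 x 104 mm, floor 3 mm and rim 6 mm above the bench; origin under its centre. Three mounts stand in it about 58 mm apart in a triangle, turned anyhow, about 4 mm or more from the rim. It stands to the left or to the right of the carrier; the reject tray has the other side.
- reject_tray: fixed red reject tray, empty, 90 x 90 mm outside, 82 x 82 mm inside the rim, floor 3 mm and rim 6 mm above the bench; origin under its centre.
- good_c (a point): a D-shaped moulded specimen mount: a 30 mm dia x 28 mm tall upright cylinder with one vertical flat cut 11 mm from its axis (flat 20 mm long), the correct replacement: black, with an oblong steel section and a white stroke along the flat on top, exactly like the kit's; the only black one in the stock tray, turned up to 110 degrees either way. This point is its centre, 14 mm above its underside; its +x axis points out of the flat square to it, z up. Mass about 35 g.
- good_flat (a point): centre of the flat face of the black replacement mount, 11 mm in +x from its centre, half-way up; axes as the mount's.
- spare_green_c (a point): a D-shaped moulded specimen mount: a 30 mm dia x 28 mm tall upright cylinder with one vertical flat cut 11 mm from its axis (flat 20 mm long), green with a round brass spot, in the stock tray: not wanted. This point is its centre, 14 mm above its underside; its +x axis points out of the flat square to it, z up. Mass about 35 g.
- spare_blue_c (a point): a D-shaped moulded specimen mount: a 30 mm dia x 28 mm tall upright cylinder with one vertical flat cut 11 mm from its axis (flat 20 mm long), blue with a round copper spot, in the stock tray: not wanted. This point is its centre, 14 mm above its underside; its +x axis points out of the flat square to it, z up. Mass about 35 g.
- oil_bottle_c (a point): bystander: white oil bottle with red spout, 41 mm dia x 113 mm tall, loose, behind the left-hand tray; point on its axis, half-way up.
- weight_c (a point): bystander: brass weight, 38 mm dia x 70 mm tall, loose, on the bench to the left of the left-hand tray; point on its axis, half-way up.
- bearing_c (a point): bystander: ball bearing lying flat, 35 mm dia x 11 mm, loose, behind the carrier; point at its centre.
- loupe_c (a point): bystander: black folding magnifier lying flat, 34 x 67 x 12 mm, loose, to the right of the right-hand tray; point at its middle, half-way up.
Not all that is in view belongs to the job. What is shaped like the part that bears wrong_c but pink is not meant.

How it is judged:
By the outcome, as a careful person would: the job done as asked, in the order asked, and still so for the second after the job is handed in, with the robot touching nothing.
It also fails if it takes over 64 s, if anything falls off the work surface, if the arm or the gripper's body presses on something with over 40 N, if the wrist force passes 120 N, or if a joint passes its speed limit or range.

## Robot

A 6-joint arm with a two-finger parallel gripper is mounted at the origin on a cart in front of the work surface, level with it; the furniture and walls round the work are solid. World frame = base frame: x ahead of the robot, y to its left, z up, the work surface at z = 0. Lengths are in m, angles in rad, forces in N, time in s.
With the tool pointing down it reaches from about 0.375 to 0.9 m from the base axis. Payload 3.1 kg.
Tool frame: the origin (TCP) lies midway between the tips of the shut fingers; the grasp point (between the pads) lies 19 mm behind it; x points along the fingers, z is the direction in which the jaws open and shut, and the axes are right-handed (so a half turn about x gives the same grasp; the last joint's range is limited). The gripper opens to 87 mm and grips with 3 to 60 N. Pads are 19 mm wide; open, the fingers measure 117 mm over their backs; the gripper's body (75 mm by 190 mm) begins 51 mm behind the grasp point.
Start: joints at [-1.375, 0.527, 1.433, -0, 1.181, -0.178], TCP at [0.228, -0.582, 0.223] pointing down, gripper open.
Joint ranges: [-3.08, 3.08], [-0.75, 2.2], [0.22, 2.44], [-1.43, 4.57], [0, 2.65], [-2.85, 2.85]. Speed limits (rad/s): [2.79, 2.79, 3.14, 3.14, 3.14, 3.14].

## Interface

Orientations are given as a unit quaternion [x, y, z, w].
In Python, from rig import robot, optics, workorder gives the robot as it stands.
- The arm moves only by the tool arm_command, never from a script. Its argument "plan" is a list of rows, each a list of 7 numbers: the shift along the tool's x, y, z in cm, then the turn, a rotation vector about the tool's x, y, z in rad, then the finger opening in cm, from 0 to 8.7. In form: [[x, y, z, ax, ay, az, gripper], ...]. A call has 1 to 12 rows; each row shifts and turns the pose as measured when the row begins, along the tool's axes as they then stand; what a row does not reach is not made up. A row lasts 1/8 s, in which the tool goes at most 62.5 mm and 10.7 degrees, less where a joint would pass 70% of its speed; a pose out of reach is approached as far as the arm can. A call with a gripper value outside its range is refused whole. The fingers move at their own pace and stop on an object; "grip_force" is the grip in N (left out, the last holds). Time passes only in rows, so rows that do not move let the fingers close. It gives the time, the measured TCP pose, the force and the opening at its end, in the units of the state.
- robot.get_obs(): the state, without advancing time (a new reading comes with each control period).
- optics.camera(name): name is "scene" or "top" or "wrist"; returns (picture, depth): 420x560x3 uint8, blue, green, red; 420x560 float32, m along the optical axis (not along the pixel's ray), 0 where there is no reading.
- optics.camera_info(name): a dict with "mtx" (3x3 intrinsics, pixels), "position" and "rotation" of the camera in the world; the wrist camera has in their place "tool_from_camera" (4x4, takes a point from camera to tool coordinates, whose origin is the TCP and whose axes are the tool frame's). Camera axes: x right, y down, z forward; pixel columns grow to the right and rows downward; lengths in m; the calibration is good to about 2 mm. A picture is of the moment at which its call begins: read the wrist's pose just before it. camera_info takes no time and is no camera call.
- workorder.hand_in(): hands the job in, once; it reports no verdict.
The state is a dict: "time": time; "q": joint angles; "joint_velocities": joint speeds; "joint_torque": joint torques, N m; "position": TCP position; "tool_rot": TCP orientation; "ft_force": force on the tool from outside, world axes, zero at the start; "moment": the same for the moment, N m; "grip_width": finger opening in m.
Only numpy, scipy, OpenCV 4.12 (cv2) and the standard library are available. Lean on these libraries where they do the work, as an engineer would, in place of code of your own. Each camera call takes 0.05 s, during which the arm holds its last target. There are 200 camera calls.

## Working session

There is one attempt and no reset: what is moved stays moved. The work goes in short steps, Python scripts to look and compute and a tool call to move; the robot and the scene stay as the last step left them, time stands still between calls to the robot, and variables do not carry over. Pictures are saved under pics/ and viewed, about 8 in all and at most 12, crops included, and the job is handed in when it is done.

Besides the shell and the picture viewer there is one more tool, called after ">>>" by a JSON object that holds its "fn" and its "kwargs", one argument or row to a line. arm_command: Moves the arm, as the interface text tells. Its arguments: {"type":"object","properties":{"plan":{"type":"array"},"grip_force":{"type":"number"}},"required":["plan"]}

```bash
mkdir -p pics; cat > h.py <<'E'
import numpy as np, cv2
from scipy.spatial.transform import Rotation as R
from rig import robot, optics, workorder
def rot(r):
    r=np.array(r,float)
    return r if r.shape==(3,3) else R.from_quat(r).as_matrix()
def cam(name):
    o=robot.get_obs(); im,d=optics.camera(name); ci=optics.camera_info(name); K=np.array(ci['mtx'])
    if name=='wrist':
        T=np.eye(4);T[:3,:3]=rot(o['tool_rot']);T[:3,3]=o['position'];T=T@np.array(ci['tool_from_camera'])
    else:
        T=np.eye(4);T[:3,:3]=rot(ci['rotation']);T[:3,3]=ci['position']
    return im,d,K,T
def cloud(d,K,T):
    v,u=np.indices(d.shape); p=np.stack([(u-K[0,2])/K[0,0]*d,(v-K[1,2])/K[1,1]*d,d],-1)
    return p@T[:3,:3].T+T[:3,3]
E
cat > a.py <<'E'
from h import *
o=robot.get_obs(); print(o)
for n in ['top','scene']:
    im,d,K,T=cam(n); cv2.imwrite(f'pics/{n}0.png',im); np.savez(f'{n}0.npz',im=im,d=d,K=K,T=T); print(n,K,T)
print(optics.camera_info('wrist'))
E
python3 a.py
```

```text
{'time': 0.0, 'q': array([-1.37553365e+00,  5.28456538e-01,  1.43390645e+00, -4.08966481e-05,
        1.18138414e+00, -1.78492661e-01]), 'joint_velocities': array([ 0.00099221, -0.00102866,  0.00107648,  0.00034084,  0.00133727,
        0.00096771]), 'joint_torque': array([-3.57984318e-04, -4.40045500e+01, -1.76592225e+01,  6.30501215e-02,
        5.81917330e-02, -1.73940371e-04]), 'position': array([ 0.22807235, -0.58111191,  0.22157623]), 'tool_rot': array([ 0.39891841,  0.58474573, -0.39786932,  0.58364076]), 'ft_force': array([ 0.78066541, -0.24072315, -0.14946981]), 'moment': array([-0.01359237,  0.02523409, -0.02375567]), 'grip_width': 0.08696179797084594}
top [[408.64496531   0.         286.2402602 ]
 [  0.         408.64496531 212.12502401]
 [  0.           0.           1.        ]] [[-0.00794794 -0.99067399  0.13602157  0.42570815]
 [-0.99978116  0.01050492  0.01809088 -0.17770002]
 [-0.01935106 -0.13584802 -0.99054069  1.01398597]
 [ 0.          0.          0.          1.        ]]
scene [[520.14280023   0.         274.07462351]
 [  0.         520.14280023 208.38718158]
 [  0.           0.           1.        ]] [[ 0.89038055 -0.34231928  0.30006663  0.21106968]
 [-0.45504299 -0.68752464  0.5659026  -0.87124222]
 [ 0.01258383 -0.64041189 -0.76792855  1.01046017]
 [ 0.          0.          0.          1.        ]]
{'mtx': array([[324.32156284,   0.        , 279.97020253],
       [  0.        , 324.32156284, 210.39650733],
       [  0.        ,   0.        ,   1.        ]]), 'tool_from_camera': array([[ 1.10609203e-03, -2.48976864e-01,  9.68508801e-01,
        -1.61097734e-01],
       [ 8.12031683e-04, -9.68508851e-01, -2.48977804e-01,
         6.59378569e-02],
       [ 9.99999059e-01,  1.06185220e-03, -8.69082823e-04,
        -2.48741505e-05],
       [ 0.00000000e+00,  0.00000000e+00,  0.00000000e+00,
         1.00000000e+00]])}
```

View pics/top0.png

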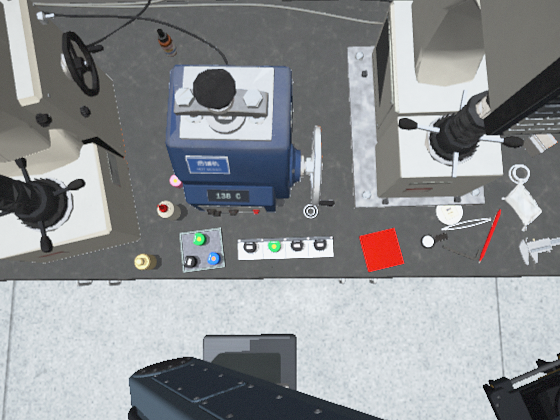

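View pics/scene0.png

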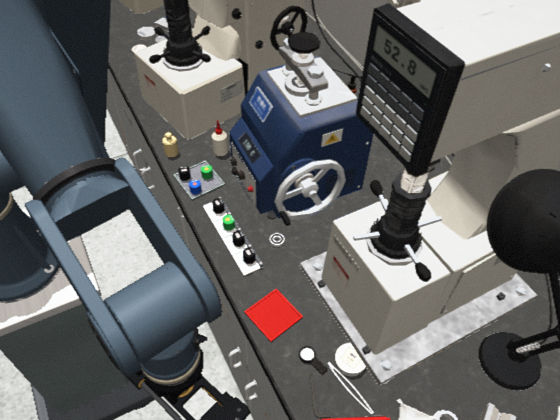

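The top view shows the stock tray at (202,250) with the black mount at (191,262). The carrier is at (285,248) with the green mount in bay 2 (274,246), and the reject tray is at (382,250). Next I'll measure these.

```bash
cat > m.py <<'E'
from h import *
z=np.load('top0.npz'); im,d,K,T=[z[k] for k in('im','d','K','T')]; P=cloud(d,K,T)
def blob(u0,v0,r,zlo,zhi):
    v,u=np.indices(d.shape); m=(abs(u-u0)<r)&(abs(v-v0)<r)&(P[...,2]>zlo)&(P[...,2]<zhi)&(d>0)
    q=P[m]; 
    if len(q)==0: print('none');return
    print((u0,v0),len(q),'med',np.median(q,0).round(4),'mid',((q.min(0)+q.max(0))/2).round(4),'ext',np.ptp(q,axis=0).round(4))
for u,v in [(250,245),(274,245),(297,245),(320,244),(199,239),(191,261),(214,258)]: blob(u,v,11,.025,.04)
b,g,r=[im[...,i].astype(int) for i in range(3)]
m=(r>150)&(g<60)&(b<60); v,u=np.nonzero(m); k=(u>350)&(u<410)&(v>220); q=P[v[k],u[k]]; print('tray',len(q),q.mean(0)); print(cv2.minAreaRect(q[:,:2].astype(np.float32)*1000))
m=(P[...,2]<.012)&(b>180)&(g>180)&(r>180); v,u=np.nonzero(m);k=(u>230)&(u<340)&(v>232)&(v<262); q=P[v[k],u[k]]; print('carrier',q.mean(0),cv2.minAreaRect(q[:,:2].astype(np.float32)*1000))
print(np.array2string(rot(robot.get_obs()['tool_rot']),precision=3))
E
python3 m.py; python3 -c "
import cv2
im=cv2.imread('pics/top0.png')[220:285,165:415];cv2.imwrite('pics/c0.png',cv2.resize(im,None,fx=3.2,fy=3.2,interpolation=2))"
```

```text
(250, 245) 117 med [ 0.4768 -0.0702  0.035 ] mid [ 0.4769 -0.0711  0.032 ] ext [0.0243 0.0265 0.0134]
(274, 245) 116 med [ 0.4786 -0.13    0.0352] mid [ 0.4787 -0.1299  0.0358] ext [0.0242 0.029  0.0072]
(297, 245) 112 med [ 0.4803 -0.1848  0.0353] mid [ 0.4783 -0.1838  0.0325] ext [0.0241 0.0265 0.0132]
(320, 244) 116 med [ 0.4813 -0.2396  0.0351] mid [ 0.4801 -0.2399  0.0321] ext [0.024  0.0288 0.0138]
(199, 239) 118 med [0.4973 0.0517 0.0318] mid [0.4975 0.0528 0.0319] ext [0.0292 0.0275 0.0114]
(191, 261) 118 med [0.4424 0.0739 0.0319] mid [0.4436 0.0739 0.0309] ext [0.0263 0.0269 0.0114]
(214, 258) 118 med [0.4491 0.0163 0.0321] mid [0.4503 0.0161 0.0304] ext [0.0263 0.0264 0.0097]
tray 1290 [ 0.46925461 -0.38998416  0.00731068]
((450.3203430175781, -305.5797424316406), (88.79405212402344, 260.29052734375), 12.920173645019531)
carrier [ 0.46729556 -0.15568219  0.00716112] ((472.97137451171875, -155.36422729492188), (49.46067810058594, 234.0352783203125), 3.0271189212799072)
[[-3.802e-04  9.310e-01  3.651e-01]
 [ 1.912e-03  3.651e-01 -9.310e-01]
 [-1.000e+00  3.442e-04 -1.919e-03]]
```

View pics/c0.png

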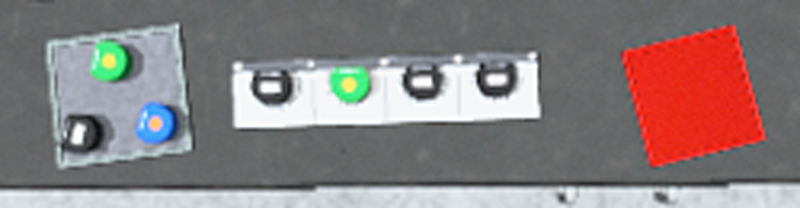

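```bash
cat >> h.py <<'E'
def plan(pos,yaw,grip,n=None,vmax=5.0,wmax=.16):
    """rows to bring TCP to pos with tool x down and jaw axis (tool z) at world yaw (deg)"""
    o=robot.get_obs(); p=np.array(o['position']); A=R.from_matrix(rot(o['tool_rot']))
    c,s=np.cos(np.radians(yaw)),np.sin(np.radians(yaw)); zt=np.array([c,s,0]); xt=np.array([0,0,-1.]); B=R.from_matrix(np.stack([xt,np.cross(zt,xt),zt],1))
    w=(A.inv()*B).as_rotvec(); dp=(np.array(pos)-p)*100
    n=n or int(max(np.ceil(np.linalg.norm(dp)/vmax),np.ceil(np.linalg.norm(w)/wmax),1))
    rows=[[*np.round((A*R.from_rotvec(w*i/n)).inv().apply(dp/n),2).tolist(),*np.round(w/n,3).tolist(),grip] for i in range(n)]
    print('now',p.round(4),'n',n); print('['+',\n'.join(str(r) for r in rows)+']')
def tilt():
    o=robot.get_obs();M=rot(o['tool_rot']);return o['position'].round(4),'yaw',np.degrees(np.arctan2(M[1,2],M[0,2])).round(2),'xdown',M[:,0].round(3),'w',round(o['grip_width'],4),'t',round(o['time'],2)
E
python3 - <<'E'
from h import *
z=np.load('top0.npz'); P=cloud(z['d'],z['K'],z['T'])
m=(P[...,2]>.08)&(P[...,2]<.45)&(P[...,1]>-.35)&(P[...,1]<.1)&(P[...,0]>.45)
print(np.percentile(P[m][:,0],[0,1,5]))
plan([.460,-.13,.16],93,8.7)
E
```

```text
[0.557881   0.56384177 0.5742682 ]
now [ 0.2281 -0.5812  0.2217] n 18
[[0.35, 2.11, -1.86, -0.157, 0.0, -0.0, 8.7],
[0.35, 2.38, -1.51, -0.157, 0.0, -0.0, 8.7],
[0.35, 2.59, -1.12, -0.157, 0.0, -0.0, 8.7],
[0.35, 2.73, -0.7, -0.157, 0.0, -0.0, 8.7],
[0.35, 2.81, -0.27, -0.157, 0.0, -0.0, 8.7],
[0.34, 2.81, 0.17, -0.157, 0.0, -0.0, 8.7],
[0.34, 2.75, 0.61, -0.157, 0.0, -0.0, 8.7],
[0.34, 2.62, 1.03, -0.157, 0.0, -0.0, 8.7],
[0.34, 2.43, 1.43, -0.157, 0.0, -0.0, 8.7],
[0.34, 2.18, 1.79, -0.157, 0.0, -0.0, 8.7],
[0.34, 1.87, 2.11, -0.157, 0.0, -0.0, 8.7],
[0.34, 1.52, 2.37, -0.157, 0.0, -0.0, 8.7],
[0.34, 1.13, 2.58, -0.157, 0.0, -0.0, 8.7],
[0.34, 0.71, 2.73, -0.157, 0.0, -0.0, 8.7],
[0.34, 0.28, 2.8, -0.157, 0.0, -0.0, 8.7],
[0.34, -0.16, 2.81, -0.157, 0.0, -0.0, 8.7],
[0.34, -0.6, 2.75, -0.157, 0.0, -0.0, 8.7],
[0.34, -1.02, 2.63, -0.157, 0.0, -0.0, 8.7]]
```

>>> {"fn": "arm_command", "kwargs": {
  "plan": [
    [0.35,2.11,-1.86,-0.157,0,0,8.7],
    [0.35,2.38,-1.51,-0.157,0,0,8.7],
    [0.35,2.59,-1.12,-0.157,0,0,8.7],
    [0.35,2.73,-0.7,-0.157,0,0,8.7],
    [0.35,2.81,-0.27,-0.157,0,0,8.7],
    [0.34,2.81,0.17,-0.157,0,0,8.7],
    [0.34,2.75,0.61,-0.157,0,0,8.7],
    [0.34,2.62,1.03,-0.157,0,0,8.7],
    [0.34,2.43,1.43,-0.157,0,0,8.7],
    [0.34,2.18,1.79,-0.157,0,0,8.7],
    [0.34,1.87,2.11,-0.157,0,0,8.7],
    [0.34,1.52,2.37,-0.157,0,0,8.7]
  ]
}}

```text
time: 1.6
position: [0.3758, -0.2657, 0.1762]
tool_rot: [-0.254, 0.659, 0.261, 0.659]
ft_force: [-0.2, -0.2, -0.1]
grip_width: 0.0871
```

```bash
python3 -c "
from h import *
print(tilt());plan([.460,-.13,.16],93,5)"
```

```text
(array([ 0.3758, -0.2657,  0.1762]), 'yaw', np.float64(42.7), 'xdown', array([-0.003,  0.009, -1.   ]), 'w', 0.0871, 't', 1.6)
now [ 0.3758 -0.2657  0.1762] n 6
[[0.28, 0.71, 2.56, -0.146, 0.001, -0.001, 5],
[0.28, 0.33, 2.64, -0.146, 0.001, -0.001, 5],
[0.28, -0.06, 2.66, -0.146, 0.001, -0.001, 5],
[0.27, -0.45, 2.62, -0.146, 0.001, -0.001, 5],
[0.27, -0.82, 2.53, -0.146, 0.001, -0.001, 5],
[0.27, -1.18, 2.38, -0.146, 0.001, -0.001, 5]]
```

>>> {"fn": "arm_command", "kwargs": {
  "plan": [
    [0.28,0.71,2.56,-0.146,0,0,5],
    [0.28,0.33,2.64,-0.146,0,0,5],
    [0.28,-0.06,2.66,-0.146,0,0,5],
    [0.27,-0.45,2.62,-0.146,0,0,5],
    [0.27,-0.82,2.53,-0.146,0,0,5],
    [0.27,-1.18,2.38,-0.146,0,0,5],
    [0,0,0,0,0,0,4.2],
    [0,0,0,0,0,0,4.2]
  ]
}}

```text
time: 2.6
position: [0.4592, -0.1219, 0.1583]
tool_rot: [-0.515, 0.478, 0.525, 0.48]
ft_force: [0.2, -0.5, 0.3]
grip_width: 0.0431
```

```bash
cat > w.py <<'E'
from h import *
import sys
n=sys.argv[1]; print(tilt()); im,d,K,T=cam('wrist'); cv2.imwrite(f'pics/{n}.png',im); np.savez(n+'.npz',im=im,d=d,K=K,T=T)
P=cloud(d,K,T); hsv=cv2.cvtColor(im,cv2.COLOR_BGR2HSV)
# objects: connected comps of points at mount-top height
m=((P[...,2]>.024)&(P[...,2]<.042)&(d>0)).astype(np.uint8)
k,l,s,c=cv2.connectedComponentsWithStats(m)
for i in range(1,k):
    if s[i,4]<400: continue
    q=P[l==i]; top=q[q[:,2]>np.percentile(q[:,2],60)-.003]; xy=(top[:,:2]*1000).astype(np.float32)
    print(c[i].round(),s[i,4],'z',np.median(top[:,2]).round(4),'circ',[np.round(v,1) for v in cv2.minEnclosingCircle(xy)],'hue',np.median(hsv[l==i],0))
E
python3 w.py w1
```

```text
(array([ 0.4592, -0.1219,  0.1583]), 'yaw', np.float64(94.65), 'xdown', array([-0.008,  0.012, -1.   ]), 'w', 0.0431, 't', 2.6)
[490. 203.] 832 z 0.03 circ [array([442.4,  75.3]), np.float64(15.6)] hue [109.  17.  40.]
[428. 206.] 803 z 0.0299 circ [array([449.2,  17.7]), np.float64(15.2)] hue [106. 196. 253.]
[150. 218.] 856 z 0.0327 circ [array([ 481.5, -239.4]), np.float64(15.5)] hue [105.  27.  22.]
[211. 221.] 810 z 0.0328 circ [array([ 479.8, -183.8]), np.float64(15.3)] hue [105.  23.  25.]
[269. 224.] 776 z 0.0328 circ [array([ 478.4, -129.3]), np.float64(15.1)] hue [ 67. 188. 159.]
[332. 227.] 756 z 0.0328 circ [array([477., -70.]), np.float64(15.1)] hue [120.  15.  47.]
[294. 310.] 665 z 0.0367 circ [array([562.7, -97.7]), np.float64(34.8)] hue [ 26.  23. 108.]
```

View pics/w1.png

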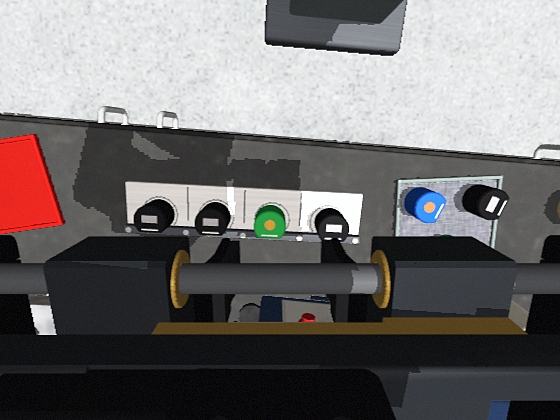

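Bay 2's green mount is at pixel (269,224), giving about (0.4784, -0.1296). The two cameras agree to 1 mm.

```bash
python3 -c "
from h import *
plan([.478,-.1296,.06],92,4.2,n=4)
# carrier front edge + plate fit
z=np.load('w1.npz'); im,d,K,T=[z[k] for k in('im','d','K','T')];P=cloud(d,K,T)
m=((im.min(2)>150)&(P[...,2]<.012)&(P[...,2]>-.003)&(P[...,0]<.52)&(P[...,0]>.43)&(P[...,1]<-.02)&(P[...,1]>-.29))
k,l,s,c=cv2.connectedComponentsWithStats(m.astype(np.uint8)); 
q=P[m]; print(len(q),cv2.minAreaRect((q[:,:2]*1000).astype(np.float32)))
# front edge line: min x per y bin
E=[]
for y in np.arange(-.255,-.05,.006):
    b=q[abs(q[:,1]-y)<.003]
    if len(b)>5:E.append((y,np.percentile(b[:,0],2)))
E=np.array(E);f=np.polyfit(E[:,0],E[:,1],1);print('slope deg',-np.degrees(np.arctan(f[0])),'resid mm',1000*np.std(E[:,1]-np.polyval(f,E[:,0])))
"
```

```text
now [ 0.4591 -0.122   0.1584] n 4
[[2.45, -0.47, -0.26, 0.012, 0.003, -0.002, 4.2],
[2.45, -0.47, -0.24, 0.012, 0.003, -0.002, 4.2],
[2.46, -0.47, -0.23, 0.012, 0.003, -0.002, 4.2],
[2.46, -0.47, -0.22, 0.012, 0.003, -0.002, 4.2]]
6330 ((473.13665771484375, -154.22540283203125), (49.67339324951172, 236.0552215576172), 1.278381586074829)
slope deg 1.5591597582354353 resid mm 0.24369688567843137
```

>>> {"fn": "arm_command", "kwargs": {
  "plan": [
    [2.45,-0.47,-0.26,0.012,0.003,-0.002,4.2],
    [2.45,-0.47,-0.24,0.012,0.003,-0.002,4.2],
    [2.46,-0.47,-0.23,0.012,0.003,-0.002,4.2],
    [2.46,-0.47,-0.22,0.012,0.003,-0.002,4.2],
    [0,0,0,0,0,0,4.2],
    [0,0,0,0,0,0,4.2]
  ]
}}

```text
time: 3.4
position: [0.4782, -0.1362, 0.0592]
tool_rot: [0.506, -0.495, -0.503, -0.496]
ft_force: [0.6, 0.6, 0.2]
grip_width: 0.042
```

```bash
python3 -c "
from h import *
print(tilt());plan([.478,-.1296,.010],91.5,4.2,n=4)"
```

```text
(array([ 0.4782, -0.1362,  0.0592]), 'yaw', np.float64(91.04), 'xdown', array([ 0.005, -0.003, -1.   ]), 'w', 0.042, 't', 3.4)
now [ 0.4782 -0.1362  0.0592] n 4
[[1.23, 0.01, 0.17, -0.002, -0.001, 0.001, 4.2],
[1.23, 0.01, 0.17, -0.002, -0.001, 0.001, 4.2],
[1.23, 0.0, 0.17, -0.002, -0.001, 0.001, 4.2],
[1.23, 0.0, 0.17, -0.002, -0.001, 0.001, 4.2]]
```

>>> {"fn": "arm_command", "kwargs": {
  "plan": [
    [0.1,0,0.35,0,0,0,4.2],
    [0.1,0,0.3,0,0,0,4.2],
    [0,0,0,0,0,0,4.2]
  ]
}}

```text
time: 3.78
position: [0.4787, -0.1299, 0.0593]
tool_rot: [0.507, -0.495, -0.501, -0.496]
ft_force: [0.4, -0.9, 0.6]
grip_width: 0.0421
```

```bash
python3 -c "
from h import *
print(tilt());plan([.478,-.1296,.010],91.5,4.2,n=4)"
```

```text
(array([ 0.4787, -0.1299,  0.0593]), 'yaw', np.float64(91.0), 'xdown', array([ 0.008, -0.005, -1.   ]), 'w', 0.0421, 't', 3.77)
now [ 0.4787 -0.1299  0.0593] n 4
[[1.23, 0.03, 0.01, -0.002, -0.001, 0.002, 4.2],
[1.23, 0.02, 0.01, -0.002, -0.001, 0.002, 4.2],
[1.23, 0.02, 0.01, -0.002, -0.001, 0.002, 4.2],
[1.23, 0.02, 0.01, -0.002, -0.001, 0.002, 4.2]]
```

>>> {"fn": "arm_command", "kwargs": {
  "plan": [
    [1.23,0.03,0.01,-0.002,-0.001,0.002,4.2],
    [1.23,0.02,0.01,-0.002,-0.001,0.002,4.2],
    [1.2,0.02,0.01,-0.002,-0.001,0.002,4.2],
    [1.1,0.02,0.01,-0.002,-0.001,0.002,4.2],
    [0,0,0,0,0,0,4.2]
  ]
}}

```text
time: 4.4
position: [0.4778, -0.1294, 0.0077]
tool_rot: [-0.506, 0.494, 0.507, 0.493]
ft_force: [0.9, -0.1, 0.8]
grip_width: 0.0419
```

```bash
python3 -c "
from h import *
print(tilt())"
```

```text
(array([ 0.4778, -0.1294,  0.0077]), 'yaw', np.float64(91.51), 'xdown', array([-0.002, -0.   , -1.   ]), 'w', 0.0419, 't', 4.4)
```

>>> {"fn": "arm_command", "kwargs": {
  "plan": [
    [-0.15,0,0,0,0,0,2.5],
    [0,0,0,0,0,0,2.5],
    [0,0,0,0,0,0,2.5],
    [0,0,0,0,0,0,2.5],
    [-1,0,0,0,0,0,2.5],
    [-2,0,0,0,0,0,2.5],
    [-3,0,0,0,0,0,2.5],
    [-3,0,0,0,0,0,2.5],
    [-1,0,0,0,0,0,2.5],
    [0,0,0,0,0,0,2.5]
  ],
  "grip_force": 20
}}

```text
time: 5.65
position: [0.478, -0.1294, 0.1152]
tool_rot: [0.507, -0.494, -0.506, -0.493]
ft_force: [0.5, -0.4, -1.6]
grip_width: 0.0297
```

```bash
python3 -c "
from h import *
print(tilt())
z=np.load('w1.npz'); im,d,K,T=[z[k] for k in('im','d','K','T')];P=cloud(d,K,T)
b,g,r=[im[...,i].astype(int) for i in range(3)]
z2=np.load('top0.npz'); Q=cloud(z2['d'],z2['K'],z2['T']); i2=z2['im'].astype(int)
m=(i2[...,2]>150)&(i2[...,1]<60)&(i2[...,0]<60)&(Q[...,1]<-.32)&(Q[...,1]>-.46)&(Q[...,0]<.53)&(Q[...,0]>.41); q=Q[m]; print('tray',cv2.minAreaRect((q[:,:2]*1000).astype(np.float32)))
plan([.469,-.39,.107],91.5,2.5)"
```

```text
(array([ 0.478 , -0.1294,  0.1152]), 'yaw', np.float64(91.52), 'xdown', array([ 0.   , -0.001, -1.   ]), 'w', 0.0297, 't', 5.65)
tray ((469.64459228515625, -389.6650695800781), (88.87440490722656, 87.47764587402344), 13.11733627319336)
now [ 0.478  -0.1294  0.1152] n 6
[[0.14, 0.27, -4.34, 0.0, -0.0, 0.0, 2.5],
[0.14, 0.26, -4.34, 0.0, -0.0, 0.0, 2.5],
[0.14, 0.26, -4.34, 0.0, -0.0, 0.0, 2.5],
[0.14, 0.26, -4.34, 0.0, -0.0, 0.0, 2.5],
[0.14, 0.26, -4.34, 0.0, -0.0, 0.0, 2.5],
[0.14, 0.26, -4.34, 0.0, -0.0, 0.0, 2.5]]
```

>>> {"fn": "arm_command", "kwargs": {
  "plan": [
    [0,0.27,-4.3,0,0,0,2.5],
    [0,0.26,-4.3,0,0,0,2.5],
    [0.2,0.26,-4.3,0,0,0,2.5],
    [0.2,0.26,-4.3,0,0,0,2.5],
    [0.2,0.2,-4.2,0,0,0,2.5],
    [0.2,0.1,-3.5,0,0,0,2.5],
    [0,0,0,0,0,0,2.5],
    [0,0,0,0,0,0,2.5]
  ]
}}

```text
time: 6.65
position: [0.4659, -0.3809, 0.0955]
tool_rot: [-0.5, 0.493, 0.513, 0.493]
ft_force: [0.3, 0.3, -0.7]
grip_width: 0.0296
```

```bash
python3 -c "
from h import *
print(tilt());plan([.4697,-.3897,.012],91.5,2.5,n=6)"; python3 w.py w2
```

```text
(array([ 0.4659, -0.3809,  0.0955]), 'yaw', np.float64(91.58), 'xdown', array([-0.013,  0.013, -1.   ]), 'w', 0.0296, 't', 6.65)
now [ 0.4659 -0.3809  0.0955] n 6
[[1.39, -0.08, -0.17, 0.0, 0.002, -0.002, 2.5],
[1.39, -0.07, -0.16, 0.0, 0.002, -0.002, 2.5],
[1.39, -0.07, -0.16, 0.0, 0.002, -0.002, 2.5],
[1.39, -0.07, -0.16, 0.0, 0.002, -0.002, 2.5],
[1.39, -0.07, -0.15, 0.0, 0.002, -0.002, 2.5],
[1.39, -0.06, -0.15, 0.0, 0.002, -0.002, 2.5]]
(array([ 0.4659, -0.3809,  0.0955]), 'yaw', np.float64(91.58), 'xdown', array([-0.013,  0.013, -1.   ]), 'w', 0.0296, 't', 6.65)
[531. 246.] 811 z 0.0328 circ [array([ 477.7, -187.1]), np.float64(14.3)] hue [120.  28.  27.]
[472. 242.] 669 z 0.033 circ [array([ 479.2, -238.7]), np.float64(14.8)] hue [110.  17.  41.]
```

View pics/w2.png

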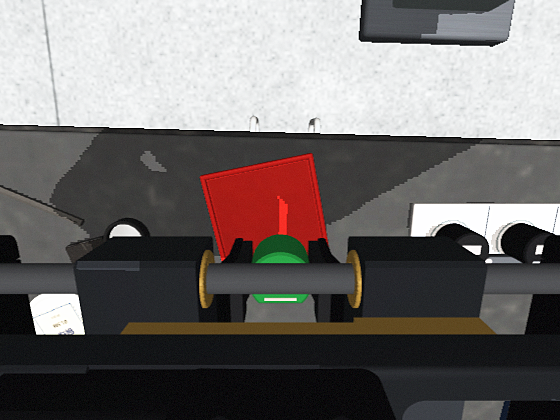

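The green mount is held upright at (280,270), above the red tray (corners at about (202,178) and (313,155)). I'll lower it.

>>> {"fn": "arm_command", "kwargs": {
  "plan": [
    [1.39,-0.08,-0.17,0,0.002,-0.002,2.5],
    [1.39,-0.07,-0.16,0,0.002,-0.002,2.5],
    [1.39,-0.07,-0.16,0,0.002,-0.002,2.5],
    [1.39,-0.07,-0.12,0,0.002,-0.002,2.5],
    [1.3,-0.07,-0.08,0,0.002,-0.002,2.5],
    [1.0,-0.06,-0.05,0,0.002,-0.002,2.5],
    [0,0,0,0,0,0,2.5]
  ]
}}

```text
time: 7.58
position: [0.4697, -0.3838, 0.0099]
tool_rot: [-0.506, 0.492, 0.509, 0.492]
ft_force: [-0.8, -0.5, -0.4]
grip_width: 0.0292
```

```bash
python3 -c "
from h import *
print(tilt());plan([.4697,-.3897,.0065],91.5,2.5,n=2)"
```

```text
(array([ 0.4697, -0.3838,  0.0099]), 'yaw', np.float64(91.81), 'xdown', array([-0.002,  0.003, -1.   ]), 'w', 0.0292, 't', 7.58)
now [ 0.4697 -0.3838  0.0099] n 2
[[0.17, 0.01, -0.29, 0.003, 0.002, -0.001, 2.5],
[0.17, 0.01, -0.29, 0.003, 0.002, -0.001, 2.5]]
```

>>> {"fn": "arm_command", "kwargs": {
  "plan": [
    [0,0,-0.35,0.002,0.002,-0.001,2.5],
    [0,0,-0.25,0.002,0,0,2.5],
    [0,0,0,0,0,0,2.5],
    [0.2,0,0,0,0,0,2.5],
    [0.15,0,0,0,0,0,2.5],
    [0,0,0,0,0,0,2.5]
  ]
}}

```text
time: 8.32
position: [0.4708, -0.3915, 0.0079]
tool_rot: [0.507, -0.493, -0.506, -0.493]
ft_force: [-0.5, 1.0, -0.3]
grip_width: 0.0293
```

>>> {"fn": "arm_command", "kwargs": {
  "plan": [
    [0.15,0,0,0,0,0,2.5],
    [0.15,0,0,0,0,0,2.5],
    [0,0,0,0,0,0,2.5]
  ]
}}

```text
time: 8.7
position: [0.471, -0.3917, 0.0066]
tool_rot: [0.508, -0.493, -0.506, -0.493]
ft_force: [-0.4, 0.8, -0.3]
grip_width: 0.0295
```

>>> {"fn": "arm_command", "kwargs": {
  "plan": [
    [0.12,0,0,0,0,0,2.5],
    [0.12,0,0,0,0,0,2.5],
    [0,0,0,0,0,0,2.5]
  ]
}}

```text
time: 9.07
position: [0.4712, -0.3917, 0.0064]
tool_rot: [0.508, -0.493, -0.506, -0.493]
ft_force: [0.3, -0.7, -0.4]
grip_width: 0.0294
```

>>> {"fn": "arm_command", "kwargs": {
  "plan": [
    [0.25,0,0,0,0,0,2.5],
    [0,0,0,0,0,0,2.5]
  ]
}}

```text
time: 9.32
position: [0.4715, -0.392, 0.0066]
tool_rot: [0.508, -0.493, -0.505, -0.493]
ft_force: [0.3, -0.2, -0.5]
grip_width: 0.0292
```

>>> {"fn": "arm_command", "kwargs": {
  "plan": [
    [0,0,0,0,0,0,3.8],
    [0,0,0,0,0,0,3.8],
    [0,0,0,0,0,0,3.8],
    [-1,0,0,0,0,0,3.8],
    [-2.5,0,0,0,0,0,3.8],
    [-4,0,0,0,0,0,3.8],
    [-4,0,0,0,0,0,3.8],
    [0,0,0,0,0,0,3.8]
  ]
}}

```text
time: 10.32
position: [0.4712, -0.3917, 0.1245]
tool_rot: [0.508, -0.493, -0.506, -0.493]
ft_force: [-0.3, -0.6, 0.1]
grip_width: 0.038
```

```bash
python3 w.py w3; python3 -c "
from h import *
plan([.42,.055,.15],91.5,5,vmax=5.2)"
```

```text
(array([ 0.4712, -0.3917,  0.1245]), 'yaw', np.float64(91.59), 'xdown', array([ 0.001, -0.002, -1.   ]), 'w', 0.038, 't', 10.32)
[279. 214.] 974 z 0.0299 circ [array([ 472.4, -392.6]), np.float64(15.1)] hue [ 67. 185. 173.]
[465. 227.] 888 z 0.0329 circ [array([ 481.1, -239.8]), np.float64(15.4)] hue [110.  16.  43.]
[530. 230.] 1139 z 0.033 circ [array([ 480. , -184.1]), np.float64(15.7)] hue [120.  23.  38.]
now [ 0.4702 -0.3905  0.1227] n 9
[[-0.3, 0.42, 4.96, 0.0, 0.0, -0.0, 5],
[-0.3, 0.42, 4.96, 0.0, 0.0, -0.0, 5],
[-0.3, 0.42, 4.96, 0.0, 0.0, -0.0, 5],
[-0.3, 0.42, 4.96, 0.0, 0.0, -0.0, 5],
[-0.3, 0.42, 4.96, 0.0, 0.0, -0.0, 5],
[-0.3, 0.43, 4.96, 0.0, 0.0, -0.0, 5],
[-0.3, 0.43, 4.96, 0.0, 0.0, -0.0, 5],
[-0.3, 0.43, 4.96, 0.0, 0.0, -0.0, 5],
[-0.3, 0.43, 4.96, 0.0, 0.0, -0.0, 5]]
```

The green mount stands in the reject tray at (0.472, -0.393), 3 mm from the tray centre, with its top height as expected. Next I'll go above the stock tray.

>>> {"fn": "arm_command", "kwargs": {
  "plan": [
    [-0.4,0.42,4.0,0,0,0,5],
    [-0.4,0.42,4.9,0,0,0,5],
    [-0.4,0.42,4.9,0,0,0,5],
    [-0.3,0.42,4.9,0,0,0,5],
    [-0.3,0.42,4.9,0,0,0,5],
    [-0.3,0.42,4.9,0,0,0,5],
    [-0.2,0.42,4.9,0,0,0,5],
    [-0.2,0.42,4.9,0,0,0,5],
    [-0.2,0.42,3.5,0,0,0,5],
    [0,0,1.5,0,0,0,5],
    [0,0,0,0,0,0,5],
    [0,0,0,0,0,0,5]
  ]
}}

```text
time: 11.88
position: [0.4095, 0.0565, 0.1412]
tool_rot: [-0.497, 0.497, 0.515, 0.49]
ft_force: [0.4, 0.2, 0.1]
grip_width: 0.0498
```

```bash
python3 w.py w4; python3 - <<'E'
from h import *
z=np.load('w4.npz'); im=z['im']; cv2.imwrite('pics/w4c.png',cv2.resize(im[120:280,180:400],None,fx=3.6,fy=3.6,interpolation=2))
E
```

```text
(array([0.4095, 0.0565, 0.1412]), 'yaw', np.float64(91.4), 'xdown', array([-0.025,  0.011, -1.   ]), 'w', 0.0498, 't', 11.88)
[299. 247.] 796 z 0.0298 circ [array([441.9,  75.8]), np.float64(15.1)] hue [107.5  24.   23. ]
[273. 304.] 600 z 0.0298 circ [array([496.4,  54.2]), np.float64(15.2)] hue [ 68. 186. 234.]
```

View pics/w4c.png

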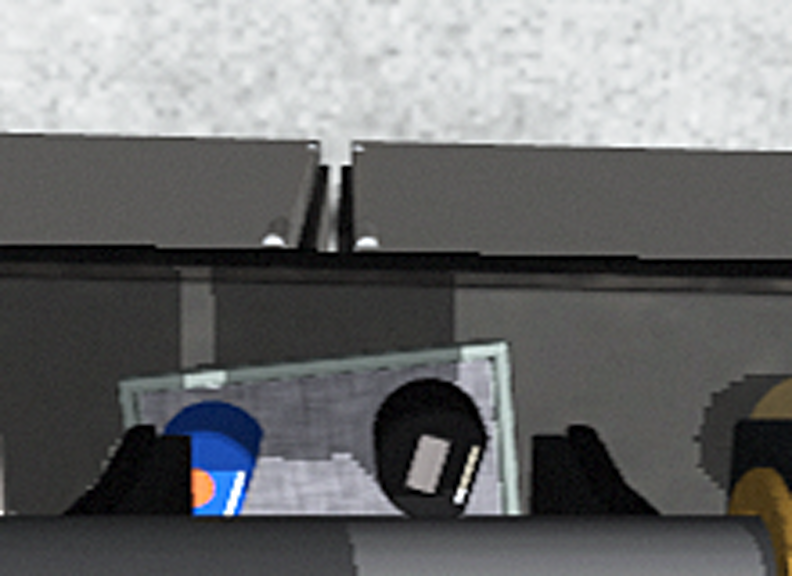

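The black mount at crop pixel (430,465) has its white stroke on the +y side, at (467,473).

```bash
cat > st.py <<'E'
from h import *
import sys
def stroke(n,c):
    z=np.load(n+'.npz'); im,d,K,T=[z[k] for k in('im','d','K','T')];P=cloud(d,K,T); c=np.array(c)
    near=(np.linalg.norm(P[...,:2]-c,axis=-1)<.0145)&(P[...,2]>.024)&(P[...,2]<.04)
    hsv=cv2.cvtColor(im,cv2.COLOR_BGR2HSV); 
    m=(near&(hsv[...,2]>90)).astype(np.uint8); k,l,s,cc=cv2.connectedComponentsWithStats(m)
    for i in range(1,k):
        if s[i,4]<6: continue
        q=P[l==i][:,:2]; ctr=q.mean(0); r=ctr-c; w,V=np.linalg.eigh(np.cov((q-ctr).T)); a=V[:,1]; nn=np.array([a[1],-a[0]]); nn*=np.sign(nn@r) or 1
        print(cc[i].round(),s[i,4],'ctr',(ctr*1000).round(1),'dist mm',round(1000*np.linalg.norm(r),1),'radial deg',np.degrees(np.arctan2(r[1],r[0])).round(1),'PCA normal deg',np.degrees(np.arctan2(nn[1],nn[0])).round(1),'len ratio',np.sqrt(w).round(4))
stroke(sys.argv[1],[float(sys.argv[2]),float(sys.argv[3])])
E
python3 st.py w4 .4419 .0758
```

```text
[298. 248.] 127 ctr [441.5  74.5] dist mm 1.4 radial deg -108.4 PCA normal deg -103.8 len ratio [0.0022 0.0041]
[309. 252.] 42 ctr [444.5  84.5] dist mm 9.1 radial deg 73.5 PCA normal deg 75.1 len ratio [0.0007 0.0045]
```

```bash
python3 - <<'E'
from h import *
z=np.load('top0.npz'); Q=cloud(z['d'],z['K'],z['T'])
for nm,y0,y1,x0,x1 in [('bottle',.09,.2,.5,.65),('weight',.15,.25,.38,.5)]:
    q=Q[(Q[...,2]>.05)&(Q[...,2]<.14)&(Q[...,1]>y0)&(Q[...,1]<y1)&(Q[...,0]>x0)&(Q[...,0]<x1)]; print(nm,len(q),q.min(0).round(3),q.max(0).round(3))
print(robot.get_obs()['q'].round(3)); plan([.4419,.0758,.075],165.2,4.4,wmax=.15)
E
```

```text
bottle 249 [0.546 0.106 0.05 ] [0.587 0.147 0.114]
weight 305 [0.427 0.164 0.05 ] [0.5  0.25 0.14]
[-0.141  0.403  2.012  0.01   0.753 -1.743]
now [0.4095 0.0563 0.1412] n 9
[[0.73, -0.38, 0.2, -0.143, 0.003, -0.002, 4.4],
[0.73, -0.41, 0.15, -0.143, 0.003, -0.002, 4.4],
[0.73, -0.42, 0.09, -0.143, 0.003, -0.002, 4.4],
[0.73, -0.43, 0.03, -0.143, 0.003, -0.002, 4.4],
[0.73, -0.43, -0.03, -0.143, 0.003, -0.002, 4.4],
[0.73, -0.42, -0.09, -0.143, 0.003, -0.002, 4.4],
[0.73, -0.4, -0.15, -0.143, 0.003, -0.002, 4.4],
[0.73, -0.37, -0.2, -0.143, 0.003, -0.002, 4.4],
[0.73, -0.34, -0.25, -0.143, 0.003, -0.002, 4.4]]
```

q6 would pass its limit at 165°. Instead I'll grip at 145°, turn the mount in place, then regrip it square.

```bash
python3 - <<'E'
from h import *
plan([.4419,.0758,.075],145,4.4,wmax=.15)
E
```

```text
now [0.4095 0.0563 0.1412] n 7
[[0.94, -0.49, 0.26, -0.134, 0.003, -0.003, 4.4],
[0.94, -0.52, 0.19, -0.134, 0.003, -0.003, 4.4],
[0.94, -0.54, 0.12, -0.134, 0.003, -0.003, 4.4],
[0.94, -0.55, 0.05, -0.134, 0.003, -0.003, 4.4],
[0.94, -0.55, -0.02, -0.134, 0.003, -0.003, 4.4],
[0.94, -0.54, -0.09, -0.134, 0.003, -0.003, 4.4],
[0.94, -0.52, -0.15, -0.134, 0.003, -0.003, 4.4]]
```

>>> {"fn": "arm_command", "kwargs": {
  "plan": [
    [0.8,-0.49,0.26,-0.134,0.003,-0.003,4.4],
    [0.9,-0.52,0.19,-0.134,0.003,-0.003,4.4],
    [0.9,-0.54,0.12,-0.134,0.003,-0.003,4.4],
    [0.9,-0.55,0.05,-0.134,0.003,-0.003,4.4],
    [0.9,-0.55,-0.02,-0.134,0.003,-0.003,4.4],
    [0.9,-0.54,-0.09,-0.134,0.003,-0.003,4.4],
    [0.8,-0.4,-0.15,-0.1,0.003,-0.003,4.4],
    [0,0,0,0,0,0,4.4],
    [0,0,0,0,0,0,4.4]
  ]
}}

```text
time: 13.05
position: [0.4445, 0.0668, 0.0766]
tool_rot: [0.673, -0.218, -0.672, -0.22]
ft_force: [-0.2, 0.1, 0.1]
grip_width: 0.0441
```

```bash
python3 -c "
from h import *
print(tilt());plan([.4419,.0757,.06],145,4.2,n=2)"
```

```text
(array([0.4445, 0.0668, 0.0766]), 'yaw', np.float64(143.89), 'xdown', array([ 0.002,  0.001, -1.   ]), 'w', 0.0441, 't', 13.05)
now [0.4445 0.0668 0.0766] n 2
[[0.83, -0.28, 0.37, -0.01, -0.001, 0.001, 4.2],
[0.83, -0.29, 0.36, -0.01, -0.001, 0.001, 4.2]]
```

>>> {"fn": "arm_command", "kwargs": {
  "plan": [
    [0.83,-0.28,0.37,-0.01,0,0,4.2],
    [0.6,-0.29,0.36,0,0,0,4.2],
    [0,0,0,0,0,0,4.2],
    [0,0,0,0,0,0,4.2]
  ]
}}

```text
time: 13.55
position: [0.4415, 0.0761, 0.0617]
tool_rot: [0.674, -0.216, -0.673, -0.217]
ft_force: [-0.4, -0.1, -0.1]
grip_width: 0.042
```

```bash
python3 -c "
from h import *
print(tilt());plan([.4419,.0757,.010],145,4.2,n=4)"
```

```text
(array([0.4415, 0.0761, 0.0617]), 'yaw', np.float64(144.37), 'xdown', array([ 0.002,  0.001, -1.   ]), 'w', 0.042, 't', 13.55)
now [0.4415 0.0761 0.0617] n 4
[[1.29, 0.01, -0.01, -0.003, -0.0, 0.001, 4.2],
[1.29, 0.0, -0.01, -0.003, -0.0, 0.001, 4.2],
[1.29, 0.0, -0.01, -0.003, -0.0, 0.001, 4.2],
[1.29, 0.0, -0.01, -0.003, -0.0, 0.001, 4.2]]
```

>>> {"fn": "arm_command", "kwargs": {
  "plan": [
    [1.29,0,0,0,0,0,4.2],
    [1.29,0,0,0,0,0,4.2],
    [1.25,0,0,0,0,0,4.2],
    [1.0,0,0,0,0,0,4.2],
    [0,0,0,0,0,0,4.2],
    [0,0,0,0,0,0,2.5],
    [0,0,0,0,0,0,2.5],
    [0,0,0,0,0,0,2.5],
    [0,0,0,0,0,0,2.5],
    [-0.3,0,0,0,0,0,2.5],
    [-0.3,0,0,0,0,0,2.5],
    [0,0,0,0,0,0,2.5]
  ],
  "grip_force": 15
}}

```text
time: 15.05
position: [0.4424, 0.076, 0.0169]
tool_rot: [0.675, -0.215, -0.672, -0.217]
ft_force: [0.3, 0.6, -0.6]
grip_width: 0.0294
```

```bash
python3 -c "
from h import *
print(tilt());plan([.4419,.0757,.0155],95,2.5)"
```

```text
(array([0.4424, 0.076 , 0.0169]), 'yaw', np.float64(144.36), 'xdown', array([ 0.004,  0.001, -1.   ]), 'w', 0.0294, 't', 15.05)
now [0.4424 0.076  0.0169] n 6
[[0.02, 0.01, 0.0, 0.144, -0.0, 0.001, 2.5],
[0.02, 0.01, 0.0, 0.144, -0.0, 0.001, 2.5],
[0.02, 0.01, 0.0, 0.144, -0.0, 0.001, 2.5],
[0.02, 0.01, -0.0, 0.144, -0.0, 0.001, 2.5],
[0.02, 0.01, -0.0, 0.144, -0.0, 0.001, 2.5],
[0.02, 0.01, -0.0, 0.144, -0.0, 0.001, 2.5]]
```

>>> {"fn": "arm_command", "kwargs": {
  "plan": [
    [0,0,0,0.144,0,0,2.5],
    [0,0,0,0.144,0,0,2.5],
    [0,0,0,0.144,0,0,2.5],
    [0,0,0,0.144,0,0,2.5],
    [0,0,0,0.144,0,0,2.5],
    [0,0,0,0.11,0,0,2.5],
    [0,0,0,0,0,0,2.5],
    [0.3,0,0,0,0,0,2.5],
    [0.3,0,0,0,0,0,2.5],
    [0.2,0,0,0,0,0,2.5],
    [0,0,0,0,0,0,2.5]
  ]
}}

```text
time: 16.42
position: [0.4427, 0.076, 0.0093]
tool_rot: [0.525, -0.474, -0.522, -0.477]
ft_force: [-0.1, -0.8, 1.9]
grip_width: 0.0294
```

```bash
python3 -c "
from h import *
print(tilt())"
```

```text
(array([0.4427, 0.076 , 0.0093]), 'yaw', np.float64(95.51), 'xdown', array([ 0.006,  0.001, -1.   ]), 'w', 0.0294, 't', 16.43)
```

>>> {"fn": "arm_command", "kwargs": {
  "plan": [
    [0,0,0,0,0,0,4.2],
    [0,0,0,0,0,0,4.2],
    [0,0,0,0,0,0,4.2],
    [-1,0,0,0,0,0,4.2],
    [-2,0,0,-0.1,0,0,4.2],
    [-3,0,0,-0.12,0,0,4.2],
    [-3,0.5,0,-0.12,0,0,4.2],
    [-1,0.7,0,0,0,0,4.2],
    [0,0,0,0,0,0,4.2],
    [0,0,0,0,0,0,4.2]
  ]
}}

```text
time: 17.68
position: [0.4298, 0.0711, 0.1128]
tool_rot: [0.599, -0.377, -0.597, -0.379]
ft_force: [0.7, 0.7, -0.2]
grip_width: 0.0423
```

```bash
python3 w.py w5; python3 st.py w5 .4425 .076
```

```text
(array([0.4298, 0.0711, 0.1128]), 'yaw', np.float64(115.4), 'xdown', array([ 0.004,  0.001, -1.   ]), 'w', 0.0423, 't', 17.68)
[ 89. 195.] 1290 z 0.0328 circ [array([476.9, -69.6]), np.float64(15.4)] hue [105.  23.  25.]
[207. 210.] 1080 z 0.0298 circ [array([449.6,  18.6]), np.float64(15.1)] hue [110. 213. 193.]
[277. 232.] 1020 z 0.0299 circ [array([442.5,  75.4]), np.float64(15.0)] hue [111.  20.  26.]
[278. 233.] 162 ctr [440.9  75.1] dist mm 1.8 radial deg -149.3 PCA normal deg -154.0 len ratio [0.0021 0.0043]
[278. 245.] 54 ctr [450.2  79.5] dist mm 8.4 radial deg 24.3 PCA normal deg 27.0 len ratio [0.0007 0.0044]
```

```bash
python3 -c "
from h import *
plan([.4425,.0757,.055],116.5,4.2,n=4)"
```

```text
now [0.4296 0.0711 0.1126] n 4
[[1.44, -0.34, -0.04, -0.005, -0.0, 0.001, 4.2],
[1.44, -0.34, -0.04, -0.005, -0.0, 0.001, 4.2],
[1.44, -0.34, -0.04, -0.005, -0.0, 0.001, 4.2],
[1.44, -0.34, -0.04, -0.005, -0.0, 0.001, 4.2]]
```

>>> {"fn": "arm_command", "kwargs": {
  "plan": [
    [1.44,-0.34,-0.04,-0.005,0,0.001,4.2],
    [1.44,-0.34,-0.04,-0.005,0,0.001,4.2],
    [1.44,-0.34,-0.04,-0.005,0,0.001,4.2],
    [1.2,-0.3,-0.04,-0.005,0,0.001,4.2],
    [0,0,0,0,0,0,4.2],
    [0,0,0,0,0,0,4.2]
  ]
}}

```text
time: 18.48
position: [0.4419, 0.076, 0.0501]
tool_rot: [-0.6, 0.373, 0.604, 0.37]
ft_force: [0.3, 0.6, 0.2]
grip_width: 0.0423
```

```bash
python3 -c "
from h import *
print(tilt());plan([.4425,.0757,.010],116.5,4.2,n=4)"
```

```text
(array([0.4419, 0.076 , 0.0501]), 'yaw', np.float64(116.59), 'xdown', array([-0.007,  0.   , -1.   ]), 'w', 0.0423, 't', 18.48)
now [0.4419 0.076  0.0501] n 4
[[1.0, -0.02, -0.02, 0.0, 0.001, -0.002, 4.2],
[1.0, -0.01, -0.01, 0.0, 0.001, -0.002, 4.2],
[1.0, -0.01, -0.01, 0.0, 0.001, -0.002, 4.2],
[1.0, -0.01, -0.01, 0.0, 0.001, -0.002, 4.2]]
```

>>> {"fn": "arm_command", "kwargs": {
  "plan": [
    [1,-0.02,-0.02,0,0.001,-0.002,4.2],
    [1,-0.01,-0.01,0,0.001,-0.002,4.2],
    [1,-0.01,-0.01,0,0.001,-0.002,4.2],
    [0.9,-0.01,-0.01,0,0.001,-0.002,4.2],
    [0,0,0,0,0,0,4.2],
    [0,0,0,0,0,0,4.2]
  ]
}}

```text
time: 19.23
position: [0.4428, 0.0756, 0.009]
tool_rot: [0.603, -0.371, -0.6, -0.372]
ft_force: [-1.2, -0.2, -0.0]
grip_width: 0.0421
```

>>> {"fn": "arm_command", "kwargs": {
  "plan": [
    [0,0,0,0,0,0,2.5],
    [0,0,0,0,0,0,2.5],
    [0,0,0,0,0,0,2.5],
    [0,0,0,0,0,0,2.5]
  ],
  "grip_force": 20
}}

```text
time: 19.73
position: [0.4434, 0.0756, 0.0097]
tool_rot: [0.603, -0.371, -0.6, -0.373]
ft_force: [0.4, 0.8, 0.1]
grip_width: 0.029
```

```bash
python3 -c "
from h import *
print(tilt())"
```

```text
(array([0.4434, 0.0756, 0.0097]), 'yaw', np.float64(116.58), 'xdown', array([ 0.006, -0.   , -1.   ]), 'w', 0.029, 't', 19.73)
```

>>> {"fn": "arm_command", "kwargs": {
  "plan": [
    [-1,0,0,0,0,0,2.5],
    [-2.5,0,0,0,0,0,2.5],
    [-3,0,0,0,0,0,2.5],
    [-1,0,0,0,0,0,2.5],
    [0,0,0,0,0,0,2.5]
  ]
}}

```text
time: 20.35
position: [0.4426, 0.0756, 0.0881]
tool_rot: [0.603, -0.371, -0.6, -0.373]
ft_force: [0.7, 0.8, 0.0]
grip_width: 0.0294
```

```bash
python3 -c "
from h import *
print(tilt());plan([.470,-.1272,.085],91.6,2.5,vmax=4)"
```

```text
(array([0.4426, 0.0756, 0.0881]), 'yaw', np.float64(116.58), 'xdown', array([ 0.006, -0.   , -1.   ]), 'w', 0.0294, 't', 20.35)
now [0.4426 0.0756 0.0881] n 6
[[0.06, 1.1, -3.23, 0.073, -0.0, 0.001, 2.5],
[0.06, 0.87, -3.3, 0.073, -0.0, 0.001, 2.5],
[0.06, 0.63, -3.35, 0.073, -0.0, 0.001, 2.5],
[0.06, 0.38, -3.39, 0.073, -0.0, 0.001, 2.5],
[0.05, 0.13, -3.41, 0.073, -0.0, 0.001, 2.5],
[0.05, -0.11, -3.41, 0.073, -0.0, 0.001, 2.5]]
```

>>> {"fn": "arm_command", "kwargs": {
  "plan": [
    [0.06,1.1,-3.23,0.073,0,0.001,2.5],
    [0.06,0.87,-3.3,0.073,0,0.001,2.5],
    [0.06,0.63,-3.35,0.073,0,0.001,2.5],
    [0.06,0.38,-3.39,0.073,0,0.001,2.5],
    [0.05,0.13,-3.3,0.073,0,0.001,2.5],
    [0.05,-0.11,-2.8,0.06,0,0.001,2.5],
    [0,0,0,0,0,0,2.5],
    [0,0,0,0,0,0,2.5]
  ]
}}

```text
time: 21.35
position: [0.4646, -0.124, 0.0775]
tool_rot: [-0.503, 0.495, 0.511, 0.491]
ft_force: [0.1, -1.0, 0.1]
grip_width: 0.0291
```

```bash
python3 w.py w6; python3 st.py w6 .470 -.127; python3 -c "
from h import *
plan([.474,-.1272,.04],91.6,2.5,n=4)"
```

```text
(array([ 0.4646, -0.124 ,  0.0775]), 'yaw', np.float64(91.53), 'xdown', array([-0.012,  0.004, -1.   ]), 'w', 0.0291, 't', 21.35)
[489. 216.] 1569 z 0.0299 circ [array([449.3,  17.9]), np.float64(15.4)] hue [105. 198. 254.]
now [ 0.4648 -0.124   0.0776] n 4
[[0.94, -0.24, -0.09, -0.0, 0.001, -0.003, 2.5],
[0.94, -0.24, -0.09, -0.0, 0.001, -0.003, 2.5],
[0.94, -0.23, -0.09, -0.0, 0.001, -0.003, 2.5],
[0.94, -0.23, -0.09, -0.0, 0.001, -0.003, 2.5]]
```

>>> {"fn": "arm_command", "kwargs": {
  "plan": [
    [0.94,-0.24,-0.09,0,0.002,-0.004,2.5],
    [0.94,-0.24,-0.09,0,0.002,-0.004,2.5],
    [0.94,-0.23,-0.09,0,0.002,-0.003,2.5],
    [0.8,-0.2,-0.05,0,0,0,2.5],
    [0,0,0,0,0,0,2.5],
    [0,0,0,0,0,0,2.5]
  ]
}}

```text
time: 22.15
position: [0.4734, -0.1241, 0.0379]
tool_rot: [-0.507, 0.493, 0.508, 0.491]
ft_force: [0.3, 0.1, -0.7]
grip_width: 0.0293
```

```bash
python3 -c "
from h import *
print(tilt());plan([.4765,-.1270,.0165],91.6,2.5,n=3)"
```

```text
(array([ 0.4734, -0.1241,  0.0379]), 'yaw', np.float64(91.81), 'xdown', array([-0.002, -0.001, -1.   ]), 'w', 0.0293, 't', 22.15)
now [ 0.4734 -0.1241  0.0379] n 3
[[0.71, -0.1, -0.1, 0.001, -0.0, -0.001, 2.5],
[0.71, -0.1, -0.1, 0.001, -0.0, -0.001, 2.5],
[0.71, -0.1, -0.1, 0.001, -0.0, -0.001, 2.5]]
```

>>> {"fn": "arm_command", "kwargs": {
  "plan": [
    [0.2,0,-0.2,0,0,0,2.5],
    [0.6,0,-0.1,0,0,0,2.5],
    [0.6,-0.1,0,0,0,0,2.5],
    [0.4,0,0,0,0,0,2.5],
    [0,0,0,0,0,0,2.5],
    [0,0,0,0,0,0,2.5]
  ]
}}

```text
time: 22.9
position: [0.4749, -0.1277, 0.0191]
tool_rot: [0.508, -0.493, -0.508, -0.491]
ft_force: [-0.1, -0.3, 0.3]
grip_width: 0.0293
```

```bash
python3 -c "
from h import *
print(tilt())"; python3 w.py w7; python3 st.py w7 .475 -.127
```

```text
(array([ 0.4749, -0.1277,  0.0191]), 'yaw', np.float64(91.78), 'xdown', array([-0.001, -0.002, -1.   ]), 'w', 0.0293, 't', 22.9)
(array([ 0.4749, -0.1277,  0.0191]), 'yaw', np.float64(91.78), 'xdown', array([-0.001, -0.002, -1.   ]), 'w', 0.0293, 't', 22.9)
[552. 223.] 407 z 0.0284 circ [array([447.1,   5.5]), np.float64(8.7)] hue [110. 214.  91.]
[280. 252.] 1736 z 0.0392 circ [array([ 462.3, -128.6]), np.float64(23.6)] hue [110.  40.  17.]
[ 58. 254.] 749 z 0.0325 circ [array([ 472.1, -239.5]), np.float64(12.1)] hue [105.  33.  20.]
[488. 413.] 489 z 0.0286 circ [array([557.1,  -9.2]), np.float64(14.2)] hue [ 22.  22. 106.]
[266. 294.] 6 ctr [ 483.5 -134.3] dist mm 11.2 radial deg -40.5 PCA normal deg 2.7 len ratio [0.0004 0.0006]
[276. 295.] 17 ctr [ 483.5 -129.6] dist mm 8.9 radial deg -17.2 PCA normal deg 6.4 len ratio [0.0003 0.0017]
[286. 294.] 8 ctr [ 483.4 -125.1] dist mm 8.6 radial deg 13.0 PCA normal deg 7.3 len ratio [0.0003 0.0006]
[292. 295.] 11 ctr [ 483.3 -121.8] dist mm 9.8 radial deg 31.8 PCA normal deg 3.5 len ratio [0.0004 0.0011]
```

>>> {"fn": "arm_command", "kwargs": {
  "plan": [
    [0.3,0,0.05,0,0,0,2.5],
    [0.25,-0.1,0,0,0,0,2.5],
    [0,0,0,0,0,0,2.5],
    [0,0,0,0,0,0,2.5]
  ]
}}

```text
time: 23.45
position: [0.4761, -0.1271, 0.0135]
tool_rot: [0.508, -0.493, -0.508, -0.491]
ft_force: [0.4, 0.5, 0.1]
grip_width: 0.0294
```

>>> {"fn": "arm_command", "kwargs": {
  "plan": [
    [0.1,-0.15,0,0,0,0,2.5],
    [0,-0.15,0,0,0,0,2.5],
    [0,0,0,0,0,0,2.5]
  ]
}}

```text
time: 23.82
position: [0.4793, -0.1271, 0.0125]
tool_rot: [0.508, -0.493, -0.507, -0.491]
ft_force: [0.1, 1.0, -0.1]
grip_width: 0.0293
```

>>> {"fn": "arm_command", "kwargs": {
  "plan": [
    [0,-0.12,0,0,0,0,2.5],
    [0,-0.12,0,0,0,0,2.5]
  ]
}}

```text
time: 24.08
position: [0.4796, -0.1268, 0.0125]
tool_rot: [-0.507, 0.493, 0.509, 0.49]
ft_force: [-5.0, -4.0, 2.8]
grip_width: 0.0293
```

>>> {"fn": "arm_command", "kwargs": {
  "plan": [
    [0,0,0,0,0,0,2.5],
    [0,0,0,0,0,0,3.8],
    [0,0,0,0,0,0,3.8],
    [0,0,0,0,0,0,3.8]
  ]
}}

```text
time: 24.58
position: [0.4807, -0.1267, 0.0126]
tool_rot: [-0.507, 0.493, 0.508, 0.491]
ft_force: [-0.6, 1.1, 0.1]
grip_width: 0.0377
```

>>> {"fn": "arm_command", "kwargs": {
  "plan": [
    [-1,0,0,0,0,0,3.8],
    [-2,0,0,0,0,0,3.8],
    [-3,0,0,0,0,0,3.8],
    [-3,0.5,0,0,0,0,3.8],
    [-2,1,0,0,0,0,3.8],
    [0,1,0,0,0,0,3.8],
    [0,0,0,0,0,0,3.8],
    [0,0,0,0,0,0,3.8]
  ]
}}

```text
time: 25.58
position: [0.457, -0.1278, 0.1281]
tool_rot: [0.509, -0.492, -0.506, -0.492]
ft_force: [-0.3, -0.7, -0.4]
grip_width: 0.0377
```

```bash
python3 w.py w8; for c in ".4768 -.0698" ".4784 -.127" ".48 -.184" ".4813 -.2396"; do echo $c; python3 st.py w8 $c; done; python3 - <<'E'
from h import *
im=np.load('w8.npz')['im']; cv2.imwrite('pics/w8c.png',cv2.resize(im[140:300,120:400],None,fx=2.8,fy=2.8,interpolation=2))
E
```

```text
(array([ 0.457 , -0.1278,  0.1281]), 'yaw', np.float64(91.81), 'xdown', array([ 0.002, -0.003, -1.   ]), 'w', 0.0377, 't', 25.57)
[455. 209.] 1029 z 0.0299 circ [array([449.5,  17.9]), np.float64(15.4)] hue [105. 198. 253.]
[149. 228.] 501 z 0.0327 circ [array([ 477.3, -238.8]), np.float64(14.6)] hue [110.  30.  22.]
[213. 235.] 879 z 0.0328 circ [array([ 479.4, -183.5]), np.float64(14.9)] hue [110.  25.  24.]
[280. 237.] 951 z 0.0328 circ [array([ 478.9, -127.5]), np.float64(15.1)] hue [110.  22.  25.]
[348. 236.] 871 z 0.0329 circ [array([476.7, -70.2]), np.float64(15.0)] hue [114.  16.  47.]
.4768 -.0698
[350. 238.] 147 ctr [474.9 -69.7] dist mm 1.9 radial deg 175.9 PCA normal deg -176.5 len ratio [0.0021 0.0044]
[349. 249.] 55 ctr [485.1 -69.2] dist mm 8.3 radial deg 4.5 PCA normal deg 2.1 len ratio [0.0008 0.0045]
.4784 -.127
[281. 238.] 142 ctr [ 476.8 -127.3] dist mm 1.6 radial deg -171.1 PCA normal deg -177.8 len ratio [0.002  0.0043]
[281. 249.] 37 ctr [ 487.5 -126.7] dist mm 9.1 radial deg 1.6 PCA normal deg 2.2 len ratio [0.0006 0.0046]
.48 -.184
[213. 237.] 140 ctr [ 477.8 -183.3] dist mm 2.3 radial deg 162.3 PCA normal deg -178.5 len ratio [0.002  0.0042]
[213. 248.] 33 ctr [ 488.5 -183.9] dist mm 8.5 radial deg 0.7 PCA normal deg 1.7 len ratio [0.0006 0.0042]
.4813 -.2396
[146. 234.] 53 ctr [ 477.5 -238.9] dist mm 3.9 radial deg 169.8 PCA normal deg -178.5 len ratio [0.0007 0.0043]
```

View pics/w8c.png

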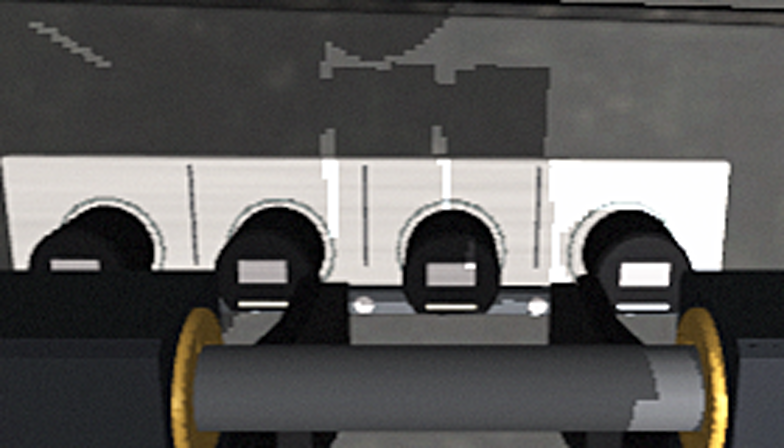

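The replacement mount (crop pixel (452,270)) stands centred in its bay ring, with its stroke parallel to the neighbours' strokes. I'll hand in.

```bash
python3 -c "
from h import *
print(workorder.hand_in(),tilt())"
```

```text
the job is handed in; nothing more can be done
the job is handed in; nothing more can be done
```

The job is handed in: the green mount from bay 2 now stands in the red reject tray, and the black replacement stands in bay 2. It finished at about 25.6 s, well inside the 64 s limit.

- **Reject tray:** the green mount is upright about 3 mm from the tray centre. Its top height read as expected. That look was taken right after release; I did not photograph the tray again.
- **Replacement grip:** the wrist joint's range ruled out a direct square grip. I turned the black mount about 49° where it stood in the stock tray and regripped it there. I then set it in bay 2 and pushed it lightly (about 5 N) against the bar.
- **Bay 2:** the last wrist picture put the black mount at (0.479, -0.1275), against a target of about (0.478, -0.127). It looked centred in its outline.
- **Squareness:** the white stroke on the new mount read 2.2°, against 2.1° and 1.7° for the bay 1 and bay 3 mounts.
- **Neighbours:** the bay 1 and bay 3 mounts measured within 1 mm of where they started. The arm hid part of the bay 4 mount in that view, so its reading (about 4 mm off in x) is not reliable; a clear view of it at 10 s was within 1 mm.
- **Not rechecked:** the loose bystander objects. I steered clear of them and no stray contact force appeared.

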